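# Calibrate the craft-room bench scale

## Task

Calibrate the bench scale: gently set the larger of the two steel check weights upright in the middle of the pan and let go of it, then take the ball-tipped stylus (the plain round handle, not the tool with the flat blade) from the wooden tool stand and, with the weight on the pan, push the small recessed calibration button in the sloping front panel all the way in with it and hold it in for about a second. Put the stylus back upright and fully down in the free hole of the stand, leave the weight on the pan, and leave the small weight, the other tool, the jar and the scissors where they are.

Things in the scene. Friction and masses are not known exactly. Their poses are not given: they have to be found in the camera images.
- scale: fixed bench scale, light-grey and grey plastic housing 260 (x, front to back) x 210 (y) mm with a stainless pan on top. Origin on the table under the housing's middle; its own -x side is its front, z up; the scale stands turned, its front looking to the left and away from the robot (the operator sits there). The front has a panel sloping 34 degrees from level, that faces forward and up (display window, four flat membrane keys and, towards its +y end, the recessed button hole)
- pan_centre (a point): middle of the pan's flat top face, 88 mm above the table; the pan is 180 (x) x 190 (y) mm, 4 mm thick, no rim, axes as the scale's
- cal_button_face (a point): middle of the calibration button's face, at the bottom of a round hole of 13 mm diameter in the sloping panel. Site z axis points out of the panel along the hole's axis (34 degrees from vertical, towards the scale's front), y as the scale's y. The button face (11.6 mm diameter, black) lies 10 mm below the panel's face when not pressed; the point moves with the button
- cal_button (a joint): travel of the calibration button: 0 = out, 0.005 m = fully in (the stop). Spring: 2 N at rest, 4 N fully in; it returns when let go
- big_weight_centre (a point): centre (34 mm above its foot) of the larger check weight: loose steel, 500 g, upright, 68 mm high, round body of 38 mm diameter from the foot up to 44 mm, narrow neck above it, then a knob of 25 mm diameter from 58 to 65 mm. z up along its axis. It stands in the steel tray on the tray's floor, 3 mm above the table
- small_weight: the smaller check weight (leave alone): same shape, 200 g, 50 mm high, 28 mm diameter; origin at the middle of its foot. It stands in the same tray, about 80 to 120 mm from the larger one
- tray: fixed shallow steel tray 200 (x) x 140 (y) mm, rim 16 mm high, floor 3 mm thick; origin under its middle on the table
- stylus_grip (a point): middle of the stylus's handle, the place to hold it. Stylus: 125 mm long, 35 g; plain round dark-wood handle of 15 mm diameter, 85 mm long, below it a shank 40 mm long (brass ferrule of 8 mm, steel neck of 5 mm, ball tip of 7 mm diameter). It stands tip down in one of the two holes of the stand, the handle's flat lower end resting on the stand's top. z axis points up from tip to handle end; this point is 82.5 mm above the tip and 42.5 mm below the handle's end
- stylus_tip (a point): lowest point of the stylus's ball tip, same axes as stylus_grip
- stand: fixed wooden tool stand, block 60 (x) x 160 (y) x 55 (z) mm, origin under its middle on the table; two vertical round holes of 12 mm diameter and 48 mm deep in its top at y = -40 and +40 mm, with a 2 mm chamfer
- stand_hole0 (a point): middle of the mouth of the hole at the stand's y = -40 mm, in its top face (55 mm above the table)
- stand_hole1 (a point): middle of the mouth of the hole at the stand's y = +40 mm, in its top face (55 mm above the table)
- spatula: the other tool in the stand (leave alone): loose, 118 mm long, dark-wood handle of 14 mm diameter with a flat steel blade 22 mm wide at its upper end; origin at its lower tip. It may stand in either hole, the stylus stands in the other
- jar: bystander: loose round jar of frosted plastic with white cap, 60 mm diameter, 75 mm high, origin under its foot
- scissors: bystander: loose scissors lying flat, 175 mm long along its x, black handles at -x; origin near the pivot on the table
Things that resemble listed ones, but are neither listed nor needed, are in the scene too. Several things have the shape of the stand; the one meant has the colours described above.

How it is judged:
On the way, in this order (a step that is already met when the one before it is completed fails the run):
1. the larger weight stands upright and at rest within 25 mm of the pan's middle, let go (horizontal distance between big_weight_centre and pan_centre below 0.025 m and z of big_weight_centre in the frame of pan_centre between 0.03 and 0.038 m and angle between big_weight_centre's own z axis and vertical below 0.1 rad and linear speed of big_weight below 0.02 m/s and contact force between the fingers and big_weight below 0.1 N), for 0.2 s.
2. with the weight still standing there, the stylus holds the calibration button in (4.2 mm or more of its 5 mm) for 0.8 s (value of joint cal_button above 0.0042 m and contact force between stylus and cal_button above 0.5 N and horizontal distance between big_weight_centre and pan_centre below 0.025 m and angle between big_weight_centre's own z axis and vertical below 0.1 rad), for 0.8 s.
At the end, for the whole second after the job is handed in: The larger weight stands upright (within 6 degrees) and at rest on the pan, its axis within 25 mm of the pan's middle; the button is out again; the stylus stands in a hole of the stand, tip down, within 5 mm of fully down and 11 degrees of upright, at rest ((horizontal distance between stylus_tip and stand_hole0 below 0.008 m or horizontal distance between stylus_tip and stand_hole1 below 0.008 m) and z of stylus_tip in the frame of stand below 0.02 m and angle between stylus_grip's own z axis and vertical below 0.2 rad and linear speed of each of stylus, big_weight below 0.02 m/s and horizontal distance between big_weight_centre and pan_centre below 0.025 m and z of big_weight_centre in the frame of pan_centre between 0.03 and 0.038 m and angle between big_weight_centre's own z axis and vertical below 0.1 rad and value of joint cal_button below 0.001 m); the robot touches nothing.
It fails at once if the larger weight is dropped: it falls free of the fingers at more than 0.4 m/s (a drop of about 8 mm) (linear speed of big_weight above 0.4 m/s and contact force between the fingers and big_weight below 0.1 N).
It fails at once if the pan (load cell) is struck or leaned on with more than 60 N (contact force between scale_pan and anything else above 60 N).
It fails at once if the small weight is moved more than 15 mm or tipped (distance of small_weight from where it was at the start of the episode above 0.015 m or angle between small_weight's own z axis and vertical above 0.4 rad).
It fails at once if the other tool is moved more than 15 mm (distance of spatula from where it was at the start of the episode above 0.015 m).
It fails at once if the jar or the scissors are moved more than 15 mm, or the jar is tipped (distance of any of jar, scissors from where it was at the start of the episode above 0.015 m or angle between jar's own z axis and vertical above 0.4 rad).
It also fails if it takes over 72 s, if anything falls off the work surface, if the arm or the gripper's body presses on something with over 40 N, if the wrist force passes 120 N, or if a joint passes its speed limit or range.

## Robot

A 7-joint arm with a two-finger parallel gripper is mounted at the origin on the work surface. World frame = base frame: x ahead of the robot, y to its left, z up, the work surface at z = 0. Lengths are in m, angles in rad, forces in N, time in s.
With the tool pointing down it reaches from about 0.35 to 0.9 m from the base axis. Payload 8.1 kg.
Tool frame: the origin (TCP) lies between the finger pads; the fingertips stand 14 mm ahead of it and the grasp point (between the pads) lies 5 mm behind it; z points along the fingers, x is the direction in which the jaws open and shut, and the axes are right-handed (so a half turn about z gives the same grasp; the last joint's range is limited). The gripper opens to 85 mm and grips with 20 to 120 N. Pads are 22 mm wide; open, the fingers measure 114 mm over their backs; the gripper's body (76 mm by 85 mm) begins 54 mm behind the grasp point. The pads swing forward as they close: fully open they stand 13 mm farther back than shut.
Start: joints at [-1.425, 0.434, 0.025, 1.573, -0.012, 1.134, -0.075], TCP at [0.154, 0.606, 0.245] pointing down, gripper open.
Joint ranges: [-2.62, 2.62], [-0.44, 2.09], [-1.27, 1.32], [0.08, 2.57], [-1.32, 4.46], [0.12, 2], [-2.74, 2.74]. Speed limits (rad/s): [2.22, 2.22, 3.01, 3.01, 3.14, 3.14, 3.14].

## Interface

Orientations are given as a unit quaternion [w, x, y, z].
In Python, from bench import ctrl, fingers, inverse_kinematics, cams gives the robot as it stands. Calls block until the motion is done:
- ctrl.move_pose(position, orientation): joint-space move of the TCP to a pose.
- ctrl.movel(position, ori=None, vel=0.15): straight line of the TCP; ori=None keeps the orientation; vel is the mean speed in m/s.
- ctrl.set_joints(angles): joint-space move.
- fingers.set_gripper(opening, grip_force=None): finger opening in m; grip_force is the grip in N (None keeps the last); returns when the fingers have stopped.
- ctrl.hold(seconds).
- inverse_kinematics(position, orientation): joint angles nearest the present ones, or None.
- cams.get_image(name): name is "scene" or "top" or "wrist"; returns a dict with "image" (480x640x3 uint8, blue, green, red), "vfov" (degrees; the focal length in pixels is half the picture's height over the tangent of half this angle, whatever the lens; pixels are square), "cx", "cy" (the principal point, pixels), "distortion" ([k1, k2, p1, p2, k3] as OpenCV has them; the pictures are not rectified), "origin" and "rotation" of the camera in the world. Camera axes: x right, y down, z forward; pixel columns grow to the right and rows downward; lengths in m; the calibration is good to about 2 mm. A picture is of the moment at which its call begins. There is no depth.
A pose or a line that the arm cannot do raises ctrl.PlanningError and nothing moves.
- ctrl.finish_job(): hands the job in, once; it reports no verdict.
Readings, each from a call of its own:
- ctrl.get_t(): time.
- ctrl.get_joint_pos(): joint angles.
- ctrl.get_joint_vel(): joint speeds.
- ctrl.get_joint_efforts(): joint torques, N m.
- ctrl.get_position(): TCP position.
- ctrl.get_orientation(): TCP orientation.
- ctrl.get_ft_force(): force on the tool from outside, world axes, zero at the start.
- ctrl.get_ft_torque(): the same for the moment, N m.
- ctrl.get_opening(): finger opening in m.
Only numpy, scipy, OpenCV 4.12 (cv2) and the standard library are available. Lean on these libraries where they do the work, as an engineer would, in place of code of your own. Each camera call takes 0.05 s, during which the arm holds its last target.

## Working session

There is one attempt and no reset: what is moved stays moved. The work goes in short steps, each a Python script; the robot and the scene stay as the last script left them, time stands still between calls to the robot, and variables do not carry over. Pictures are saved under pics/ and viewed, and the job is handed in when it is done.

```bash
ls; mkdir -p pics
python3 - <<'E'
from bench import ctrl, cams
import cv2
print(ctrl.get_t())
for n in ("scene","top","wrist"):
    d=cams.get_image(n); cv2.imwrite(f"pics/{n}0.png",d["image"])
    print(n,{k:v for k,v in d.items() if k!="image"})
print(ctrl.get_t())
E
```

```text
pics
0.0
scene {'vfov': 51.63028892935357, 'cx': 317.64152571905464, 'cy': 241.93572149924645, 'distortion': array([-0.0281759,  0.       ,  0.       ,  0.       ,  0.       ]), 'origin': array([1.38909774, 0.51428824, 0.77937393]), 'rotation': array([-0.23904897,  0.45787615,  0.75538718, -0.40323099])}
top {'vfov': 54.9780193730479, 'cx': 314.6588008769156, 'cy': 237.12798927735574, 'distortion': array([-0.02997972,  0.        ,  0.        ,  0.        ,  0.        ]), 'origin': array([0.2846692 , 0.04774153, 1.43516752]), 'rotation': array([ 0.06244273, -0.69747948,  0.71160561, -0.05692738])}
wrist {'vfov': 61.33665986281301, 'cx': 318.1301302622576, 'cy': 245.38113447112252, 'distortion': array([0.02487453, 0.        , 0.        , 0.        , 0.        ]), 'origin': array([0.0848507 , 0.622075  , 0.37344374]), 'rotation': array([0.11260499, 0.7812641 , 0.60791752, 0.08592326])}
0.15
```

View pics/scene0.png

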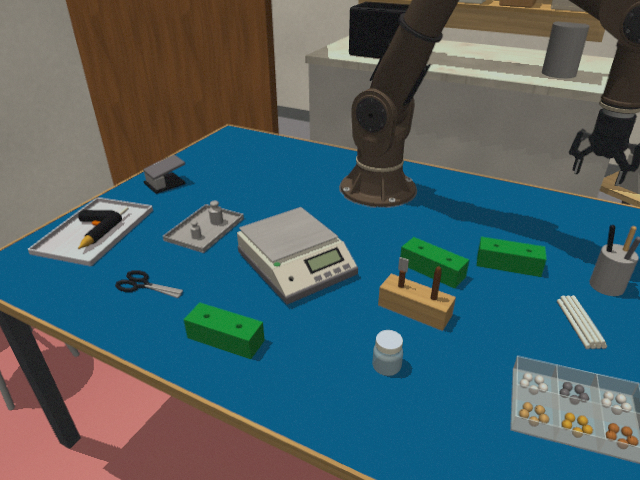

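View pics/top0.png

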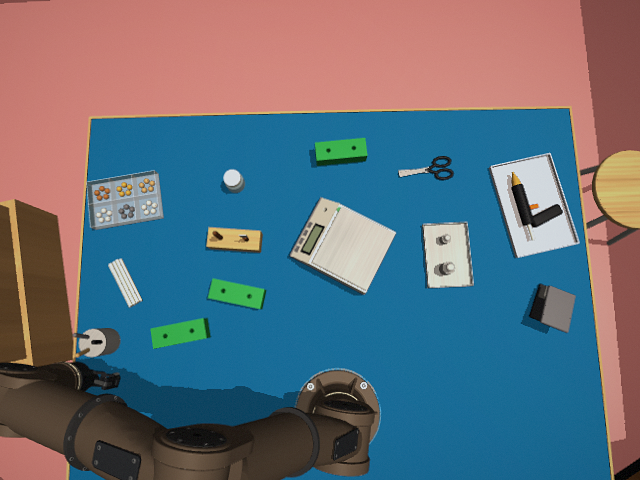

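View pics/wrist0.png

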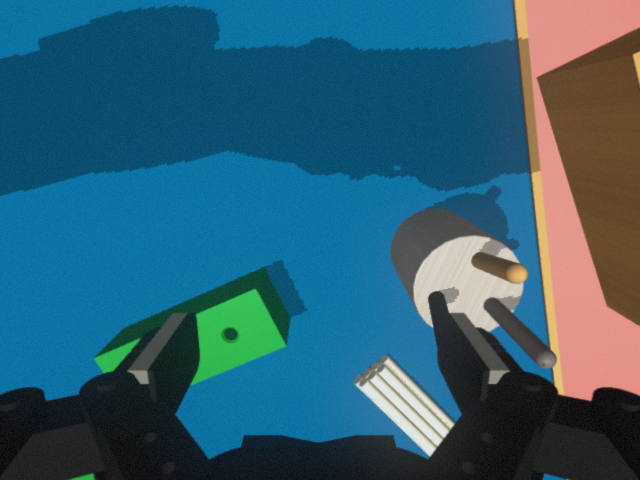

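```bash
cat > h.py <<'E'
import numpy as np, cv2
from scipy.spatial.transform import Rotation as R
from bench import ctrl, fingers, inverse_kinematics, cams
def rot(q): q=np.asarray(q); return R.from_quat([q[1],q[2],q[3],q[0]])
def quat(r): x,y,z,w=r.as_quat(); return np.array([w,x,y,z])
class Cam:
    def __init__(s,n):
        d=cams.get_image(n); s.img=d["image"]; f=240/np.tan(np.radians(d["vfov"])/2)
        s.K=np.array([[f,0,d["cx"]],[0,f,d["cy"]],[0,0,1]]); s.D=np.array(d["distortion"]); s.o=np.array(d["origin"]); s.r=rot(d["rotation"])
    def ray(s,px):
        p=cv2.undistortPoints(np.array([[px]],float),s.K,s.D)[0,0]
        v=s.r.apply([p[0],p[1],1]); return v/np.linalg.norm(v)
    def plane(s,px,z):
        v=s.ray(px); return s.o+v*(z-s.o[2])/v[2]
    def proj(s,P):
        pc=s.r.inv().apply(np.atleast_2d(P)-s.o)
        return cv2.projectPoints(pc,np.zeros(3),np.zeros(3),s.K,s.D)[0][:,0]
    def crop(s,name,x0,y0,w,h,k): cv2.imwrite("pics/"+name,cv2.resize(s.img[y0:y0+h,x0:x0+w],None,fx=k,fy=k,interpolation=cv2.INTER_CUBIC))
def tri(c1,p1,c2,p2):
    a,b=c1.ray(p1),c2.ray(p2); A=np.array([a,-b]).T
    t=np.linalg.lstsq(A,c2.o-c1.o,rcond=None)[0]
    P,Q=c1.o+a*t[0],c2.o+b*t[1]; return (P+Q)/2,np.linalg.norm(P-Q)
def down(yaw):  # tool z down, tool x at yaw in world
    x=np.array([np.cos(yaw),np.sin(yaw),0]); z=np.array([0,0,-1]); return quat(R.from_matrix(np.array([x,np.cross(z,x),z]).T))
E
python3 - <<'E'
from h import *
s=Cam("scene");t=Cam("top")
s.crop("s_scale.png",150,180,220,130,3.6)
s.crop("s_stand.png",330,220,160,160,3.7)
t.crop("t_mid.png",190,180,300,120,2.6)
for n,px,z in [("wood",(234,240),.055),("scale",(343,245),.08),("wbig",(448,268),.05),("wsm",(445,239),.04),("jar",(232,178),.07),("sci",(425,168),0)]: print(n,t.plane(px,z).round(3))
E
```

```text
wood [0.517 0.302 0.055]
scale [ 0.491 -0.028  0.08 ]
wbig [ 0.418 -0.343  0.05 ]
wsm [ 0.509 -0.343  0.04 ]
jar [0.708 0.307 0.07 ]
sci [ 0.749 -0.305  0.   ]
```

View pics/s_scale.png

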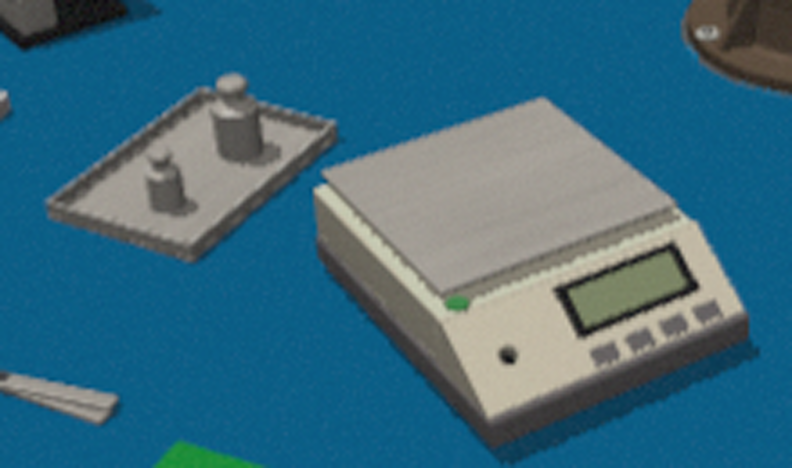

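View pics/s_stand.png

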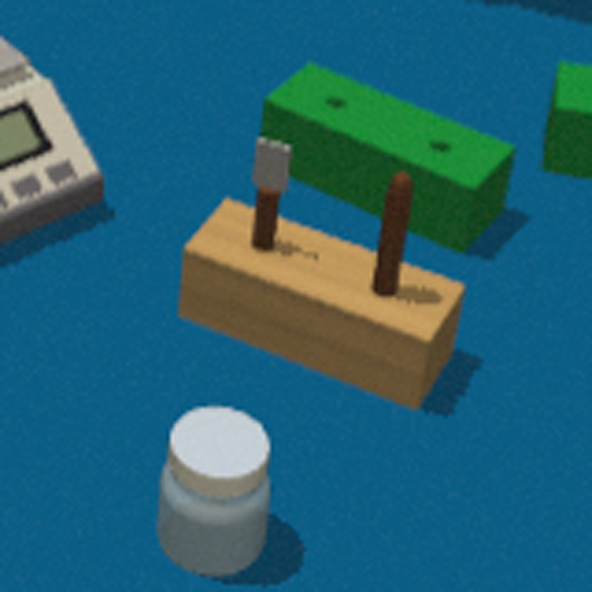

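View pics/t_mid.png

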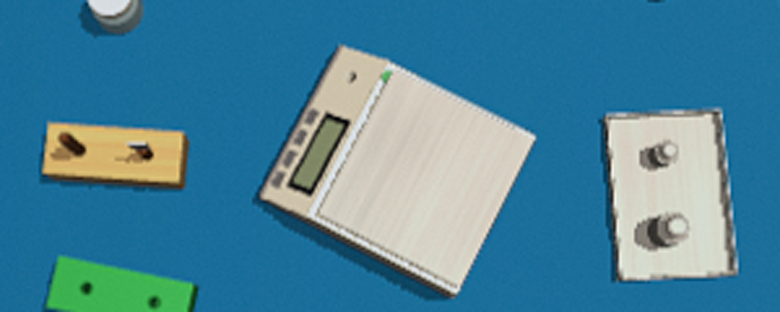

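Run:
```python
from h import *
r=rot(ctrl.get_orientation()); print(r.as_matrix().round(3), ctrl.get_position(), ctrl.get_opening())
w=Cam("wrist"); print("cam in tool",r.inv().apply(w.o-ctrl.get_position()), (r.inv()*w.r).as_matrix().round(3))
for nm,p in [("stand",(.517,.30,.30)),("scale",(.5,-.03,.36)),("btn",(.58,.05,.25)),("tray",(.42,-.343,.2))]:
  for y in np.radians(range(-180,180,45)):
    q=inverse_kinematics(np.array(p),down(y)); print(nm,round(np.degrees(y)), None if q is None else np.round(q,2))
```

```text
[[ 0.246  0.969 -0.   ]
 [ 0.969 -0.246 -0.001]
 [-0.001  0.    -1.   ]] [0.15387742 0.60553945 0.24496019] 0.08545031656453277
cam in tool [-0.00100703 -0.07095706 -0.1287433 ] [[ 1.     0.001 -0.001]
 [-0.     0.96   0.28 ]
 [ 0.001 -0.28   0.96 ]]
stand -180 [-0.51  0.36 -0.14  1.55  0.05  1.23  2.48]
stand -135 [-1.34  0.54  1.16  1.62 -0.51  1.32 -2.46]
stand -90 [-1.14  0.41  0.77  1.6  -0.3   1.25 -1.89]
stand -45 [-1.04  0.38  0.61  1.6  -0.23  1.23 -1.18]
stand 0 [-0.96  0.37  0.49  1.59 -0.18  1.23 -0.44]
stand 45 [-0.84  0.35  0.32  1.58 -0.11  1.22  0.28]
stand 90 [-0.73  0.35  0.17  1.57 -0.06  1.23  1.01]
stand 135 [-0.62  0.35  0.01  1.56 -0.    1.23  1.75]
scale -180 None
scale -135 [-0.98  0.23  1.17  1.74 -0.22  1.32 -2.12]
scale -90 [-0.93  0.21  1.09  1.74 -0.19  1.31 -1.37]
scale -45 [-0.83  0.18  0.95  1.73 -0.15  1.31 -0.63]
scale 0 [-0.79  0.17  0.89  1.73 -0.14  1.31  0.13]
scale 45 [-0.77  0.17  0.87  1.73 -0.13  1.31  0.91]
scale 90 [-0.75  0.16  0.84  1.73 -0.13  1.3   1.69]
scale 135 [-0.63  0.15  0.69  1.72 -0.1   1.3   2.44]
btn -180 [ 0.51  0.58 -1.06  1.62  0.52  1.26  2.5 ]
btn -135 [-0.92  0.57  1.16  1.73 -0.55  1.22 -1.97]
btn -90 [-0.81  0.47  0.93  1.72 -0.41  1.15 -1.33]
btn -45 [-0.74  0.44  0.81  1.72 -0.35  1.13 -0.61]
btn 0 [-0.69  0.42  0.74  1.72 -0.31  1.13  0.13]
btn 45 [-0.62  0.4   0.62  1.71 -0.25  1.11  0.86]
btn 90 [-0.54  0.38  0.5   1.7  -0.2   1.11  1.59]
btn 135 [-0.4   0.36  0.31  1.69 -0.12  1.1   2.3 ]
tray -180 [-0.19  0.56  1.16  1.89 -0.59  1.08 -1.93]
tray -135 [-0.19  0.56  1.16  1.89 -0.59  1.08 -1.15]
tray -90 [-0.19  0.56  1.16  1.89 -0.59  1.08 -0.36]
tray -45 [-0.19  0.56  1.16  1.89 -0.59  1.08  0.42]
tray 0 [-0.19  0.56  1.16  1.89 -0.59  1.08  1.21]
tray 45 [ 0.15  0.38  0.58  1.87 -0.25  0.97  1.63]
tray 90 [ 0.71  0.35 -0.16  1.82  0.07  0.97  2.09]
tray 135 [-0.19  0.56  1.16  1.89 -0.59  1.08 -2.72]
```

Run:
```python
from h import *
import pickle
C={}
def go(n,p,y):
    ctrl.move_pose(np.array(p),down(np.radians(y))); ctrl.hold(.15); C[n]=Cam("wrist"); cv2.imwrite(f"pics/w_{n}.png",C[n].img); print(n,ctrl.get_t())
go("stand",(.50,.28,.29),90)
go("scale",(.49,-.0,.33),90)
go("tray",(.45,-.343,.25),90)
C["scene"]=Cam("scene");C["top"]=Cam("top")
pickle.dump(C,open("c1.pkl","wb"))
print(ctrl.get_joint_pos())
```

```text
stand 2.2417
scale 3.5333
tray 5.0667
[ 0.12255968  0.36219921  0.59028507  1.7489733  -0.22380314  1.09767814
  2.35765085]
```

View pics/w_stand.png

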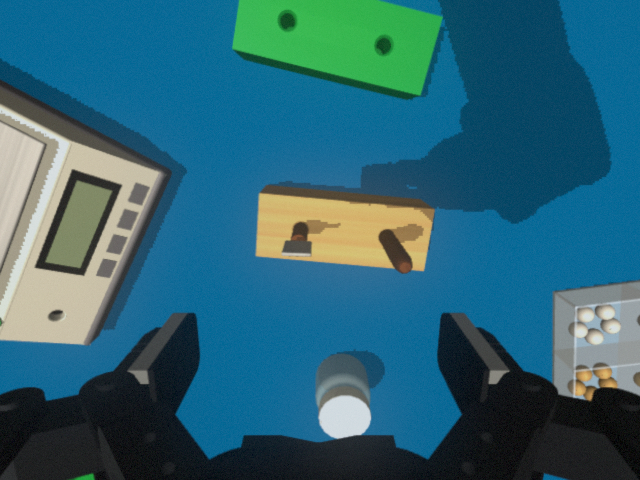

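View pics/w_scale.png

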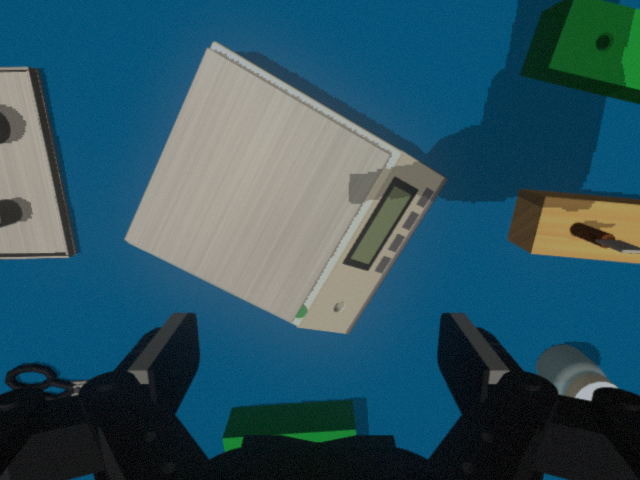

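View pics/w_tray.png

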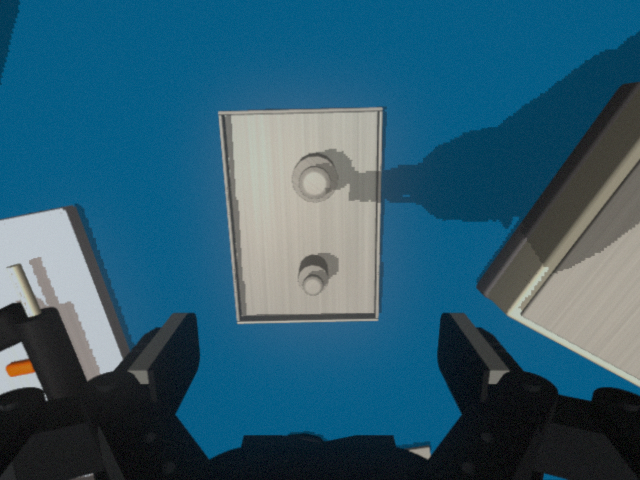

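Run:
```python
import pickle
from h import *
C=pickle.load(open("c1.pkl","rb"))
c=C["tray"];c.crop("c_big.png",280,140,80,80,7)
c=C["scale"];c.crop("c_sc1.png",285,135,170,210,2.8); c.crop("c_sc2.png",110,30,200,220,2.6)
c=C["stand"];c.crop("c_st.png",245,175,200,110,3.8)
t=C["top"];t.crop("c_top.png",420,215,60,80,7)
```

```text
(no output)
```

View pics/c_big.png

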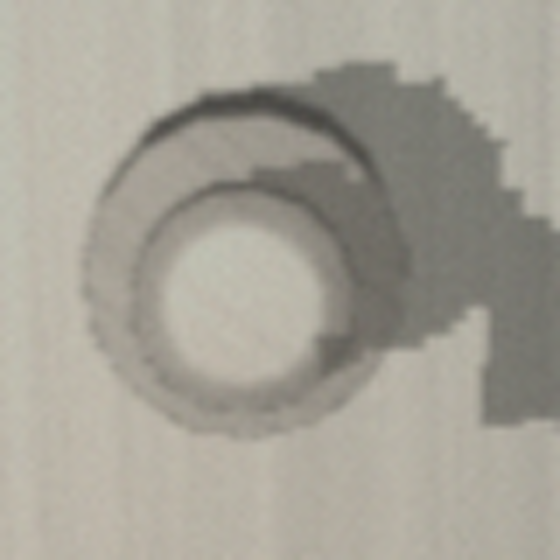

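View pics/c_sc1.png

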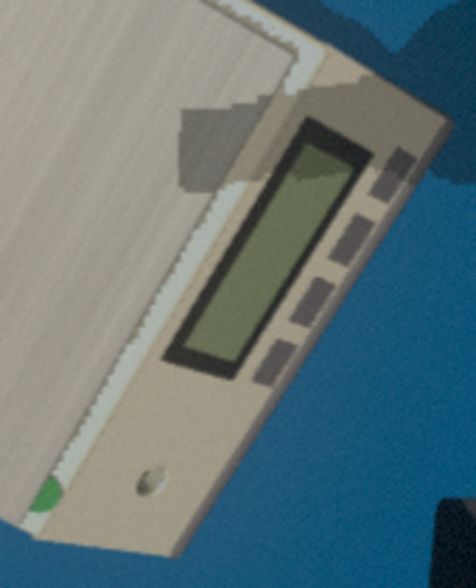

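View pics/c_sc2.png

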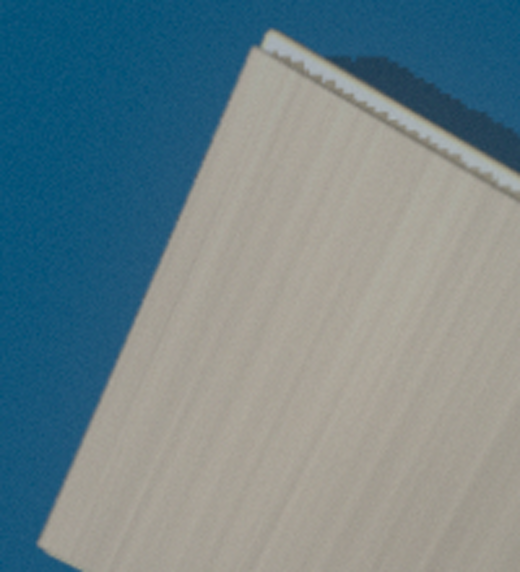

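View pics/c_st.png

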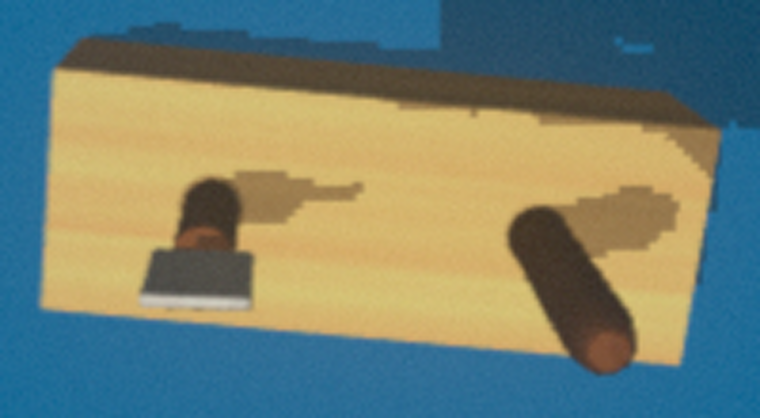

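View pics/c_top.png

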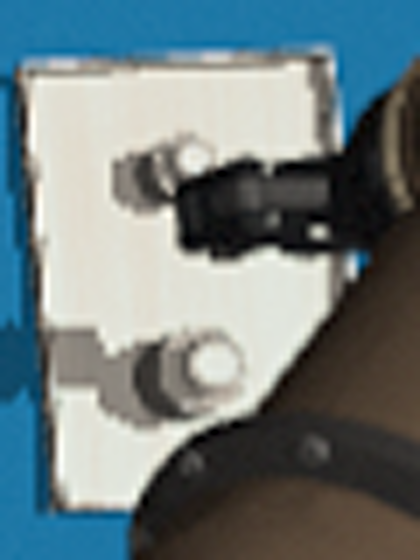

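Run:
```python
import pickle
from h import *
C=pickle.load(open("c1.pkl","rb")); t,w,sc,sd,s=C["tray"],C["tray"],C["scale"],C["stand"],C["scene"]; t=C["top"]
for p,z in [((314.7,183.3),.071),((315.7,182.6),.066),((315,179.1),.047)]: print("big wrist",w.plane(p,z).round(4))
print("big top",t.plane((450.3,267),.069).round(4),"tri",tri(w,(315,183),t,(450.3,267)))
print("small wrist",w.plane((314,284),.051).round(4))
P=[sc.plane(p,.088) for p in [(208.1,48.1),(124.6,239.6),(292.9,322.5),(391.1,155.4)]]
for i in range(4):
    d=P[(i+1)%4]-P[i]; print(P[i].round(4),np.linalg.norm(d).round(4),np.degrees(np.arctan2(d[1],d[0])).round(2))
print("centre",np.mean(P,0).round(4))
# pan in top/scene views
for cam,pp in [(t,[(390,65),(535,137),(455,293),(315,213)])]:
    Q=[cam.plane((a/2.6+190,b/2.6+180),.088) for a,b in pp]; print(np.round(Q,4),np.mean(Q,0).round(4))
Q=[s.plane((a/3.6+150,b/3.6+180),.088) for a,b in [(322,175),(545,98),(678,208),(443,295)]]; print("scene",np.round(Q,4),np.mean(Q,0).round(4))
# hole
print("hole sc/st",tri(sc,(339.3,306.4),sd,(56.5,315.5)))
print("hole sc/scene",tri(sc,(339.3,306.4),s,(291.1,278.3)),"st/scene",tri(sd,(56.5,315.5),s,(291.1,278.3)))
print("hole top/scene",tri(t,(352/2.6+190,77/2.6+180),s,(291.1,278.3)))
```

```text
big wrist [ 0.4207 -0.3456  0.071 ]
big wrist [ 0.4208 -0.3449  0.066 ]
big wrist [ 0.4205 -0.3456  0.047 ]
big top [ 0.4195 -0.3451  0.069 ] tri (array([ 0.42015281, -0.3453412 ,  0.06853634]), np.float64(0.001308486526015519))
small wrist [ 0.5106 -0.3464  0.051 ]
[ 0.3567 -0.0914  0.088 ] 0.1885 -28.88
[ 0.5218 -0.1824  0.088 ] 0.1796 61.34
[ 0.608  -0.0248  0.088 ] 0.1881 151.35
[0.4429 0.0654 0.088 ] 0.1789 -118.81
centre [ 0.4824 -0.0583  0.088 ]
[[ 0.6108 -0.0218  0.088 ]
 [ 0.523  -0.1847  0.088 ]
 [ 0.348  -0.0869  0.088 ]
 [ 0.441   0.0678  0.088 ]] [ 0.4807 -0.0564  0.088 ]
scene [[ 0.5261 -0.1767  0.088 ]
 [ 0.3567 -0.0874  0.088 ]
 [ 0.4479  0.0705  0.088 ]
 [ 0.6101 -0.0212  0.088 ]] [ 0.4852 -0.0537  0.088 ]
hole sc/st (array([0.60648115, 0.02369787, 0.05333226]), np.float64(0.0005837015918604187))
hole sc/scene (array([0.60631531, 0.02386702, 0.05280833]), np.float64(0.0003515053209092997)) st/scene (array([0.60669398, 0.0240494 , 0.05338893]), np.float64(0.0006361085043319659))
hole top/scene (array([0.60548087, 0.022483  , 0.05181034]), np.float64(0.0018270838029706732))
```

Run:
```python
from h import *
q=down(np.pi/2); x,y=.4205,-.3453
fingers.set_gripper(.065,40)
ctrl.movel([x,y,.12],q,vel=.2)
ctrl.movel([x,y,.030],vel=.12); ctrl.hold(.1); print(ctrl.get_position(),ctrl.get_ft_force())
w=Cam("wrist"); cv2.imwrite("pics/g1.png",w.img)
fingers.set_gripper(.03,50); print(ctrl.get_opening(),ctrl.get_ft_force(),ctrl.get_t())
ctrl.movel([x,y,.045],vel=.05); ctrl.hold(.2); print(ctrl.get_ft_force(),ctrl.get_opening(),ctrl.get_joint_pos())
w=Cam("wrist"); cv2.imwrite("pics/g2.png",w.img)
```

```text
[ 0.42103105 -0.34569935  0.030846  ] [ 0.26018518 -0.41819578 -0.15793312]
0.036701390893396066 [-1.74219427  1.56808096  8.21708314] 7.7417
[-0.46692287  0.38710637 -4.73629018] 0.0367753254553672 [ 0.27209033  0.59086702  0.44565466  1.99682975 -0.41240967  0.64235035
  2.55768519]
```

View pics/g2.png

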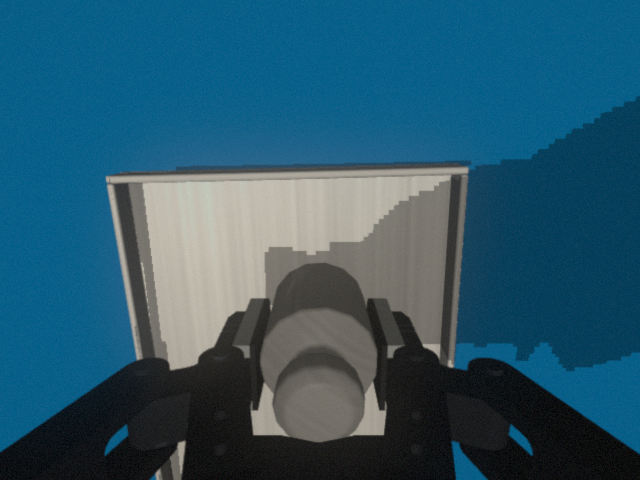

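Run:
```python
from h import *
q=down(np.pi/2); x,y=.4825,-.0575
ctrl.movel([.4205,-.3453,.20],vel=.2)
ctrl.movel([x,y,.20],q,vel=.2)
ctrl.movel([x,y,.125],vel=.1); ctrl.hold(.15)
f0=ctrl.get_ft_force()[2]; z=.120; print(f0,ctrl.get_position())
while z>.106:
    ctrl.movel([x,y,z],vel=.03); ctrl.hold(.05); f=ctrl.get_ft_force()[2]
    print(round(z,4),ctrl.get_position()[2].round(4),round(f-f0,2))
    if f-f0>2: break
    z-=.001
print(ctrl.get_t())
for n in("wrist","scene"): cv2.imwrite(f"pics/p_{n}.png",Cam(n).img)
```

```text
-5.468681150968059 [ 0.48298113 -0.05752751  0.12562411]
0.12 0.1199 0.46
0.119 0.119 0.56
0.118 0.118 0.67
0.117 0.117 0.2
0.116 0.116 0.17
0.115 0.1156 12.78
13.9083
```

View pics/p_scene.png

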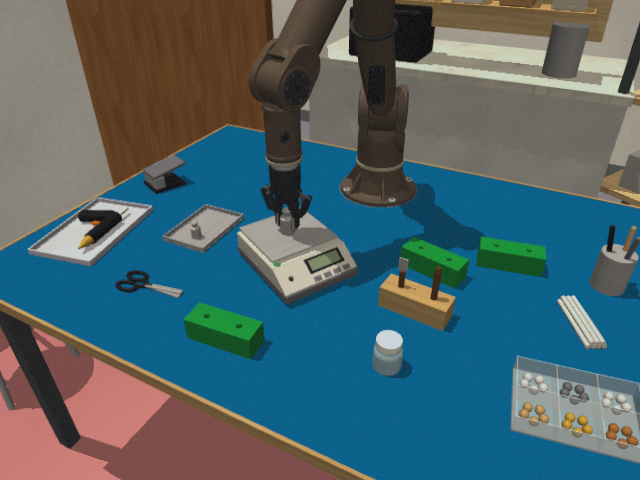

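Run:
```python
from h import *
ctrl.movel([.4825,-.0575,.1157],vel=.03); print(ctrl.get_ft_force()[2])
fingers.set_gripper(.065); ctrl.hold(.1); print(ctrl.get_opening(), ctrl.get_ft_force())
ctrl.movel([.4825,-.0575,.22],vel=.15); ctrl.hold(.2)
import pickle
C={n:Cam(n) for n in("wrist","scene","top")}; pickle.dump(C,open("c2.pkl","wb"))
for n in C: cv2.imwrite(f"pics/q_{n}.png",C[n].img)
print(ctrl.get_t())
```

```text
-1.924438328435245
0.06531111466014547 [ 0.09792165 -0.24338078 -0.68484538]
15.9333
```

View pics/q_wrist.png

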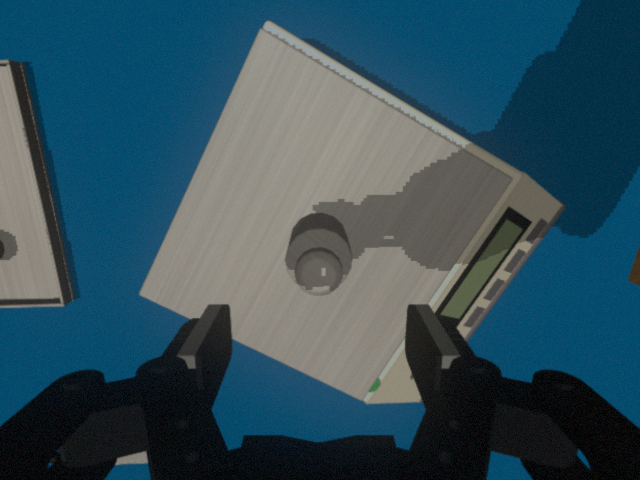

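View pics/q_scene.png

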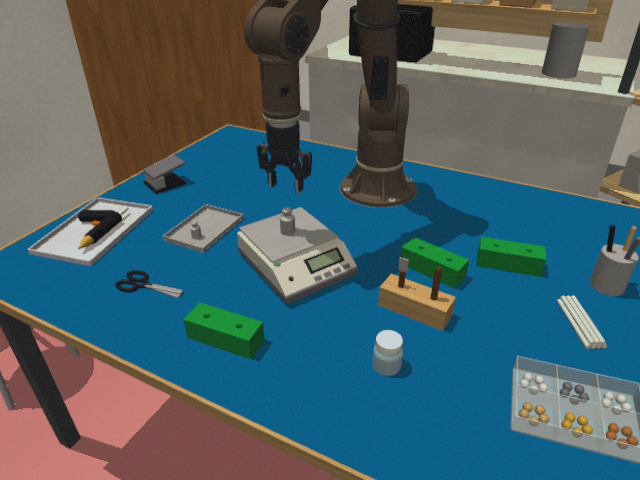

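Run:
```python
import pickle
from h import *
C=pickle.load(open("c1.pkl","rb")); w,s,t=C["stand"],C["scene"],C["top"]
f=lambda a,b:(a/3.8+245,b/3.8+175); g=lambda a,b:(a/3.7+330,b/3.7+220)
P=[w.plane(f(*p),.055) for p in [(55,70),(720,128),(680,365),(40,308)]]
for i in range(4):
    d=P[(i+1)%4]-P[i]; print(P[i].round(4),np.linalg.norm(d).round(4),np.degrees(np.arctan2(d[1],d[0])).round(2))
c=np.mean(P,0); print("c",c); u=(P[1]-P[0]+P[2]-P[3]); u/=np.linalg.norm(u)
print("holes",c-u*.04,c+u*.04,u)
print("end tri",tri(w,f(607,352),s,g(400,180)), w.plane(f(607,352),.14))
print("base",w.plane(f(540,237),.058), s.plane(g(386,288),.055))
Q=[s.plane(g(*p),.055) for p in [(225,198),(465,288),(430,340),(182,247)]]; print(np.round(Q,4),np.mean(Q,0))
n=np.array([c-u*.04+[0,0,0],c+u*.04,c+u*.04+[0,0,.085]]); print(w.proj(n),s.proj(n))
for y in (0,-6.5,90,45,-45,180,-90):
  yy=np.radians(y); q=inverse_kinematics(np.array([*(c+u*.04)[:2],.0925]),down(yy)); print(y,None if q is None else q.round(2))
# button
hole=np.array([.6063,.0238,.053]); a=np.radians(61.2); nrm=np.array([np.cos(a)*np.sin(np.radians(34)),np.sin(a)*np.sin(np.radians(34)),np.cos(np.radians(34))])
z=-nrm
for k in range(0,360,30):
    x0=np.cross([0,1,0],z); x0/=np.linalg.norm(x0); x=R.from_rotvec(np.radians(k)*z).apply(x0)
    o=quat(R.from_matrix(np.array([x,np.cross(z,x),z]).T))
    for d in (.02,.10):
        q=inverse_kinematics(hole+nrm*(d+.0775-.01),o); print(k,d,None if q is None else q.round(2))
```

```text
[0.4855 0.2268 0.055 ] 0.1593 85.08
[0.4992 0.3856 0.055 ] 0.0604 -4.76
[0.5594 0.3805 0.055 ] 0.1604 -95.22
[0.5448 0.2208 0.055 ] 0.0596 174.2
c [0.5222288  0.30342152 0.055     ]
holes [0.51869255 0.26357814 0.055     ] [0.52576504 0.3432649  0.055     ] [8.84061707e-02 9.96084509e-01 1.73611149e-16]
end tri (array([0.52667315, 0.34361139, 0.13830308]), np.float64(0.0006872990256338857)) [0.5261577  0.34289105 0.14      ]
base [0.52547799 0.34337797 0.058     ] [0.52329412 0.34531445 0.055     ]
[[0.4844 0.2273 0.055 ]
 [0.5016 0.3877 0.055 ]
 [0.5567 0.3817 0.055 ]
 [0.5431 0.2213 0.055 ]] [0.52144442 0.3045133  0.055     ]
[[300.64226987 229.25956483]
 [386.44271998 236.8251249 ]
 [405.28499611 267.1230971 ]] [[400.30830497 286.07664992]
 [433.10300256 298.2086151 ]
 [438.00907715 267.7360965 ]]
0 [-1.09  0.67  0.66  1.76 -0.51  0.89 -0.2 ]
-6.5 [-1.1   0.68  0.68  1.76 -0.53  0.89 -0.3 ]
90 [-0.86  0.6   0.3   1.74 -0.23  0.83  1.11]
45 [-0.98  0.63  0.48  1.75 -0.37  0.85  0.45]
-45 [-1.19  0.73  0.84  1.77 -0.66  0.95 -0.85]
180 [-0.7   0.59  0.06  1.73 -0.04  0.82  2.52]
-90
[... 594 characters left out ...]
-0.07  1.38  0.46]
150 0.1 [-0.75  0.89  0.68  1.22 -0.05  1.56  0.45]
180 0.02 [-0.79  0.94  0.79  1.39 -0.15  1.38  0.01]
180 0.1 [-0.79  0.92  0.8   1.22 -0.14  1.56 -0.  ]
210 0.02 [-0.85  1.    0.94  1.4  -0.26  1.4  -0.41]
210 0.1 [-0.84  0.97  0.93  1.23 -0.22  1.57 -0.45]
240 0.02 [-0.88  1.03  1.02  1.4  -0.32  1.41 -0.88]
240 0.1 [-0.86  1.    1.01  1.23 -0.28  1.58 -0.93]
270 0.02 [-0.91  1.1   1.14  1.4  -0.42  1.44 -1.32]
270 0.1 [-0.9   1.06  1.15  1.24 -0.38  1.61 -1.36]
300 0.02 [-0.91  1.1   1.14  1.4  -0.42  1.44 -1.84]
300 0.1 [-0.9   1.05  1.14  1.24 -0.38  1.6  -1.89]
330 0.02 [-0.91  1.1   1.14  1.4  -0.42  1.44 -2.36]
330 0.1 [-0.9   1.05  1.14  1.24 -0.38  1.6  -2.41]
```

Run:
```python
from h import *
q=down(np.radians(-5)); x,y=.5260,.3433
ctrl.movel([.4825,-.0575,.28],vel=.25)
ctrl.move_pose(np.array([x,y,.24]),q)
fingers.set_gripper(.045,40)
ctrl.movel([x,y,.0925],q,vel=.12); ctrl.hold(.1); print(ctrl.get_position(),ctrl.get_ft_force())
cv2.imwrite("pics/h1.png",Cam("wrist").img)
fingers.set_gripper(.008,60); print(ctrl.get_opening(),ctrl.get_ft_force(),ctrl.get_t())
ctrl.hold(.1)
ctrl.movel([x,y,.20],vel=.12); ctrl.hold(.2); print(ctrl.get_position(),ctrl.get_opening())
import pickle
C={n:Cam(n) for n in("wrist","scene","top")}; pickle.dump(C,open("c3.pkl","wb"))
cv2.imwrite("pics/h2.png",C["wrist"].img); C["scene"].crop("h2s.png",340,130,180,220,2.7); print(ctrl.get_t())
```

```text
[0.52638056 0.3435608  0.0932463 ] [-0.29761963 -0.12754154  0.01062692]
0.013828946999737789 [-1.56773649 -0.15975177  4.26488854] 20.4583
[0.52568782 0.34313694 0.1992882 ] 0.013483124644967953
21.9583
```

View pics/h2.png

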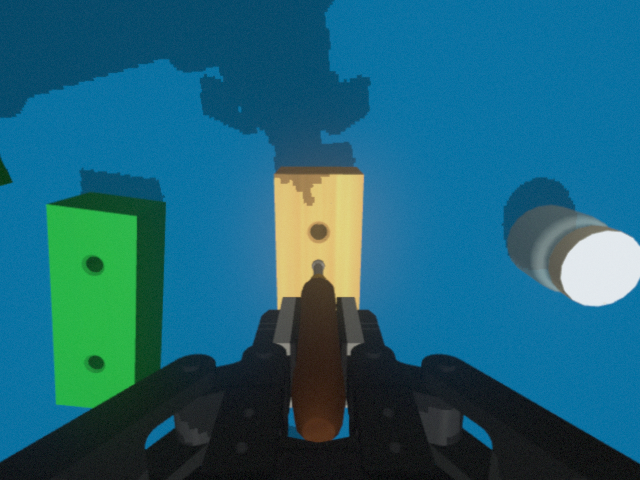

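View pics/h2s.png

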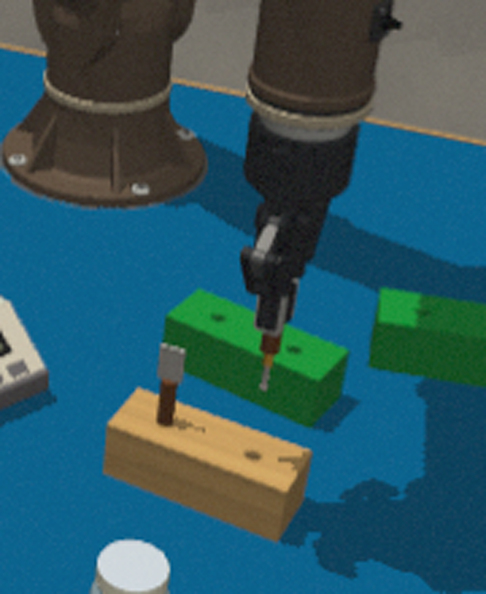

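Run:
```python
import pickle
from h import *
C=pickle.load(open("c3.pkl","rb")); w,s,t=C["wrist"],C["scene"],C["top"]
w.crop("tipw.png",290,215,60,60,8); s.crop("tips.png",415,240,50,60,8)
print("hole1 wrist",w.plane((318.5,231),.055), "hole scene",s.plane((253/2.7+340,455/2.7+130),.055))
print("tip tri",tri(w,(318,265),s,(437.6,272.5)), "tcp",ctrl.get_position())
tcp=ctrl.get_position()
for d in (0,.0035): print(w.proj(tcp-[0,0,.0775-d]),s.proj(tcp-[0,0,.0775-d]))
```

```text
hole1 wrist [0.52593045 0.34350897 0.055     ] hole scene [0.52618082 0.34476735 0.055     ]
tip tri (array([0.52575519, 0.34389095, 0.12750636]), np.float64(0.00025999822205908146)) tcp [0.52594117 0.34318785 0.19968547]
[[318.47384135 262.69907127]] [[436.88795032 274.38443499]]
[[318.46825418 264.84333437]] [[437.09512488 273.09485337]]
```

View pics/tipw.png

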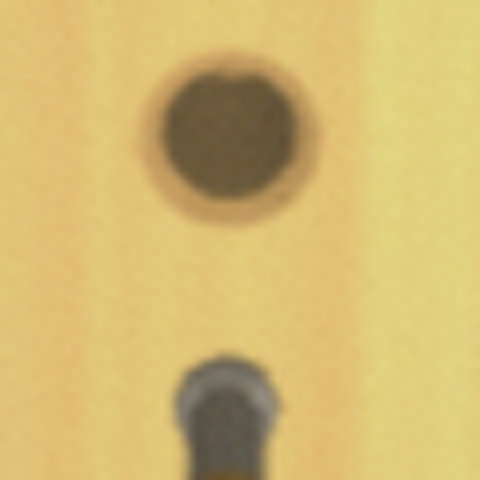

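View pics/tips.png

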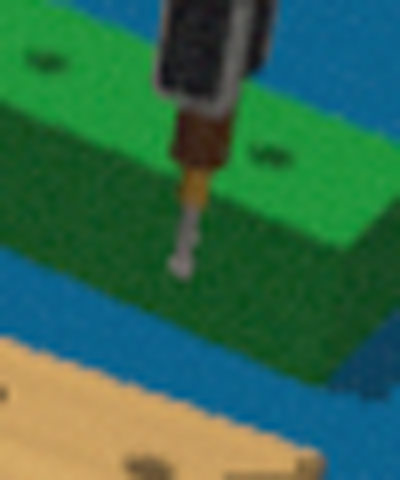

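```bash
cat >> h.py <<'E'
HOLE=np.array([.6064,.0238,.0531]); _a=np.radians(61.2); _s=np.radians(34)
NRM=np.array([np.cos(_a)*np.sin(_s),np.sin(_a)*np.sin(_s),np.cos(_s)]); L=.077
def bori(k):
    z=-NRM; x0=np.cross([0,1,0],z); x0/=np.linalg.norm(x0); x=R.from_rotvec(np.radians(k)*z).apply(x0)
    return quat(R.from_matrix(np.array([x,np.cross(z,x),z]).T))
BO=bori(165)
def tcp_for(d,off=np.zeros(3)): return HOLE+off+NRM*(d+L)   # tip d above panel face
E
python3 - <<'E'
from h import *
ctrl.movel([.526,.3433,.27],vel=.2)
ctrl.move_pose(tcp_for(.10),BO); print(ctrl.get_t())
ctrl.movel(tcp_for(.015),BO,vel=.12); ctrl.hold(.3)
print(ctrl.get_position()-tcp_for(.015),ctrl.get_joint_pos().round(2),ctrl.get_opening())
import pickle
C={n:Cam(n) for n in("wrist","scene","top")}; pickle.dump(C,open("c4.pkl","wb"))
cv2.imwrite("pics/b1.png",C["wrist"].img); C["wrist"].crop("b1w.png",270,190,100,100,6);C["scene"].crop("b1s.png",260,240,80,60,8); print(ctrl.get_t())
T=C["wrist"];print(T.proj([HOLE,HOLE+NRM*.015,HOLE+NRM*.0185]),C["scene"].proj([HOLE,HOLE+NRM*.015,HOLE+NRM*.0185]))
E
```

```text
23.5167
[0.00026853 0.00028563 0.00026156] [-0.7   0.88  0.59  1.37  0.    1.4   0.14] 0.01353473935090266
24.825
[[318.39786498 254.71520792]
 [318.40418338 263.20582743]
 [318.40578104 265.35154179]] [[290.97870437 278.20454154]
 [292.61870346 275.86205981]
 [293.00661942 275.30798313]]
```

View pics/b1.png

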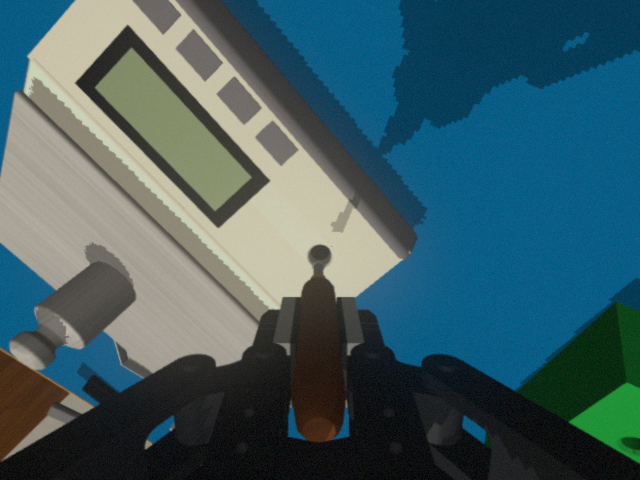

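View pics/b1w.png

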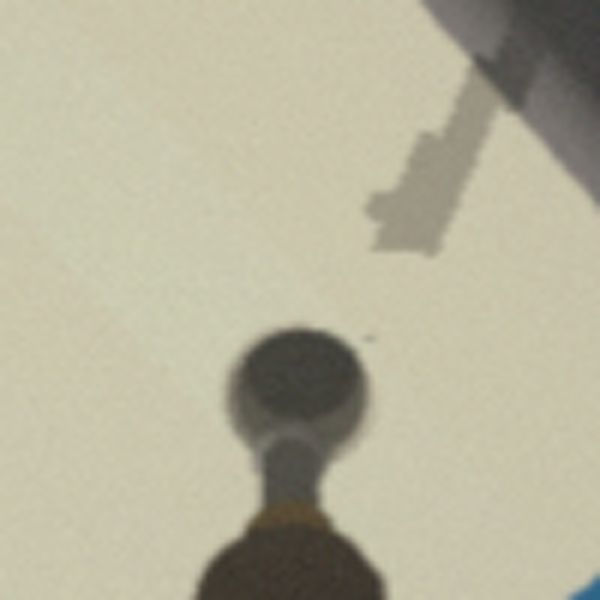

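View pics/b1s.png

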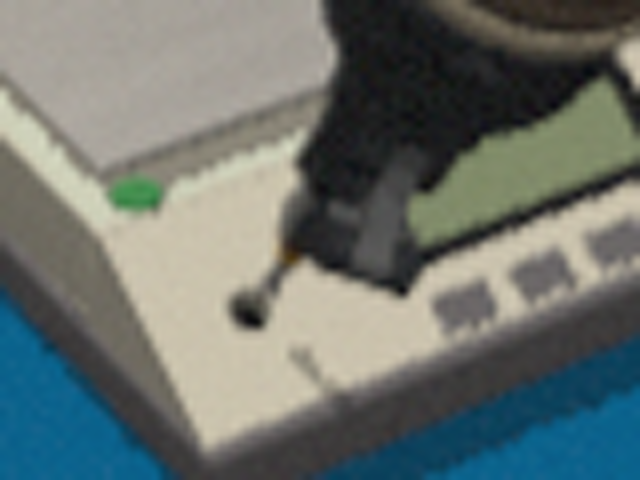

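Run:
```python
from h import *
off=rot(BO).apply([.0005,.0001,0])
f0=ctrl.get_ft_force()
def F(): return (ctrl.get_ft_force()-f0)
ctrl.movel(tcp_for(0.003,off),BO,vel=.03)
d=.003;n=0
while d>-.021:
    ctrl.movel(tcp_for(d,off),BO,vel=.03); ctrl.hold(.03); f=F(); a=f@NRM
    print(round(d,4),a.round(2),np.linalg.norm(f-a*NRM).round(2))
    if d>-.009 and a>5: print("early contact"); break
    if a>9: 
        print("stop"); ctrl.hold(1.2); print((F()@NRM).round(2)); break
    d-=.001
print(ctrl.get_t(),ctrl.get_opening(), (ctrl.get_position()-tcp_for(d,off))@NRM)
import pickle
C={n:Cam(n) for n in("wrist","scene")}; pickle.dump(C,open("c5.pkl","wb"))
C["wrist"].crop("b2w.png",200,180,240,180,3.3);C["scene"].crop("b2s.png",240,190,110,110,5)
```

```text
0.003 0.59 1.73
0.002 -0.24 0.87
0.001 0.94 0.21
0.0 0.09 0.73
-0.001 -0.3 0.7
-0.002 1.21 1.51
-0.003 0.24 1.08
-0.004 0.47 0.75
-0.005 1.24 0.73
-0.006 0.36 1.08
-0.007 0.74 0.08
-0.008 0.31 0.85
-0.009 0.4 0.96
-0.01 2.12 1.15
-0.011 1.82 1.24
-0.012 3.31 0.88
-0.013 3.36 0.89
-0.014 4.42 0.55
-0.015 7.14 2.17
-0.016 10.38 2.85
stop
10.42
32.2417 0.01364121595998283 0.0010599273730144642
```

View pics/b2w.png

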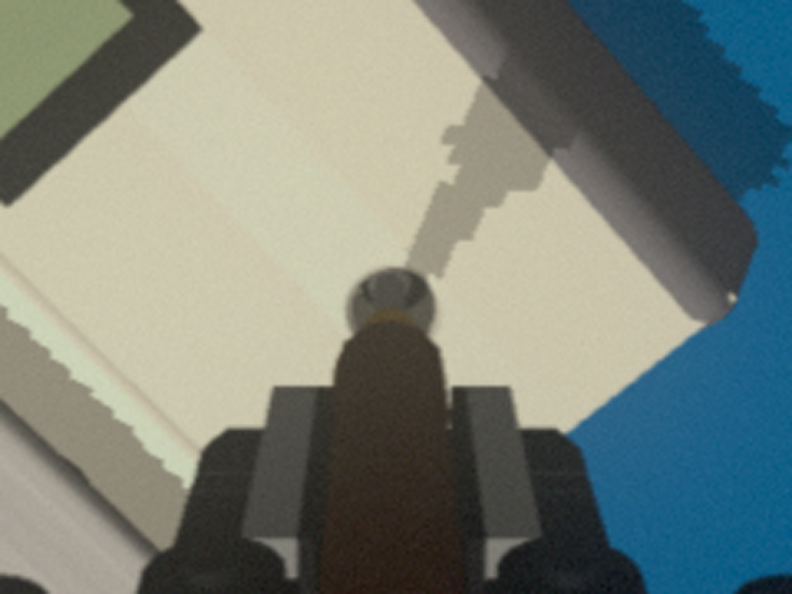

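View pics/b2s.png

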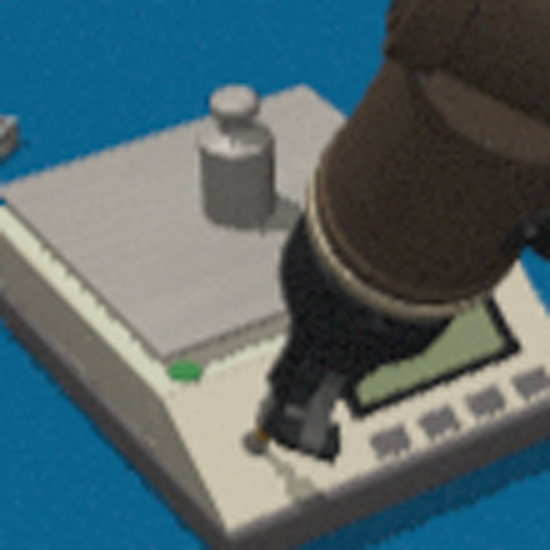

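Run:
```python
from h import *
off=rot(BO).apply([.0005,.0001,0])
ctrl.movel(tcp_for(.01,off),BO,vel=.06)
ctrl.movel(tcp_for(.10),BO,vel=.2)
ctrl.move_pose(np.array([.5259,.3434,.27]),down(np.radians(-5)))
ctrl.movel([.5259,.3434,.16],vel=.15); ctrl.hold(.3)
import pickle
tcp=ctrl.get_position(); print(tcp,ctrl.get_t(),ctrl.get_opening())
C={n:Cam(n) for n in("wrist","scene")}; pickle.dump(C,open("c6.pkl","wb"))
w,s=C["wrist"],C["scene"]
w.crop("r_w.png",280,200,80,80,7);s.crop("r_s.png",405,250,60,60,9)
P=[tcp-[0,0,.0735],[.5259,.3434,.055]];print(w.proj(P),s.proj(P))
```

```text
[0.52611302 0.34360741 0.16064314] 35.775 0.013458681834167475
[[317.80418708 265.32302903]
 [317.53225784 248.22668911]] [[435.01605024 287.13721773]
 [433.14401656 298.2619518 ]]
```

View pics/r_w.png

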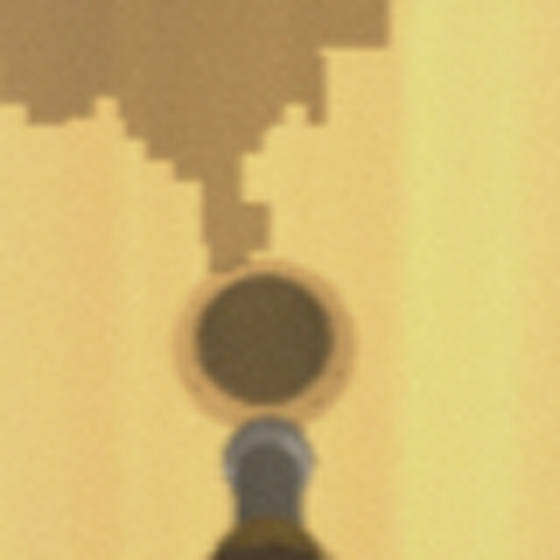

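View pics/r_s.png

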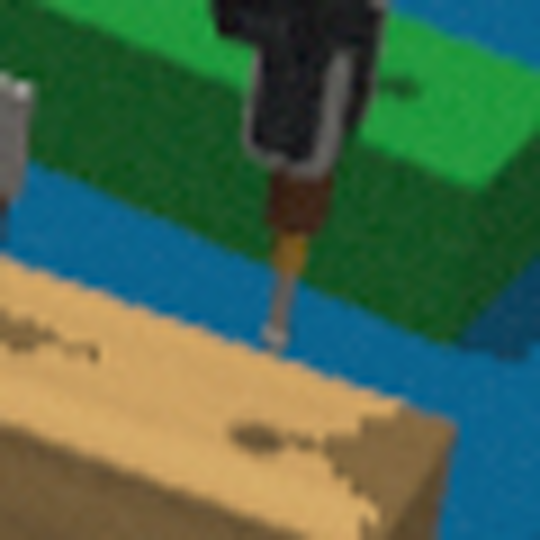

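Run:
```python
from h import *
x,y=.5259,.3434; f0=ctrl.get_ft_force()[2]
ctrl.movel([x,y,.125],vel=.06)
for z in list(np.arange(.12,.0955,-.004))+[.095,.094,.093,.092,.091]:
    ctrl.movel([x,y,z],vel=.04); ctrl.hold(.04); f=ctrl.get_ft_force()[2]-f0; print(round(z,4),f.round(2))
    if f>5: break
print(ctrl.get_position())
C={n:Cam(n) for n in("wrist","scene")}
C["scene"].crop("i_s.png",360,200,130,130,5); cv2.imwrite("pics/i_w.png",C["wrist"].img); print(ctrl.get_t())
```

```text
0.12 -0.75
0.116 -0.79
0.112 -0.44
0.108 -1.02
0.104 0.07
0.1 -0.62
0.096 0.86
0.095 0.02
0.094 -0.42
0.093 -0.34
0.092 7.21
[0.5260146  0.34344933 0.09272176]
39.9417
```

View pics/i_s.png

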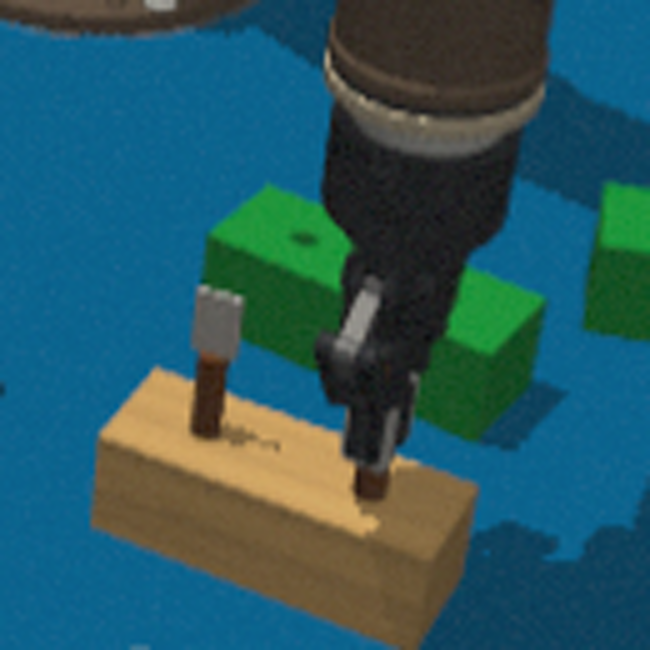

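View pics/i_w.png

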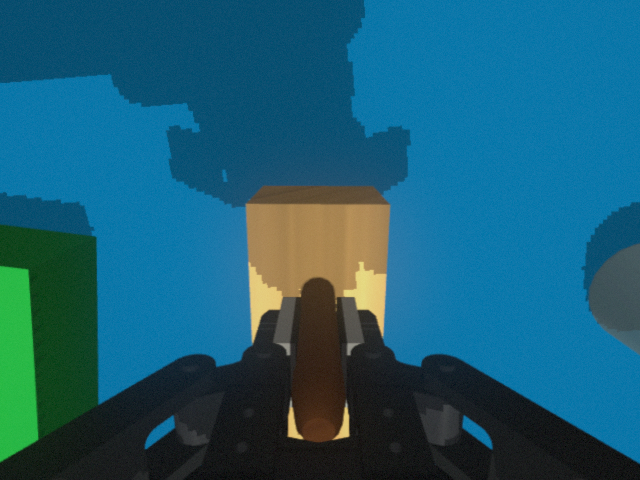

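Seated: the handle rests on the stand top. Next I release it and retreat.

Run:
```python
from h import *
fingers.set_gripper(.045); ctrl.hold(.2); print(ctrl.get_opening())
ctrl.movel([.5259,.3434,.25],vel=.12); ctrl.movel([.40,.36,.30],vel=.2); ctrl.hold(.3)
import pickle
C={n:Cam(n) for n in("wrist","scene","top")}; pickle.dump(C,open("c7.pkl","wb"))
for n in C: cv2.imwrite(f"pics/e_{n}.png",C[n].img)
C["scene"].crop("e_s.png",160,190,320,190,2.5)
P=[[.5259,.3434,.140],[.5259,.3434,.055],[.4825,-.0575,.156]]; print(C["scene"].proj(P),C["top"].proj(P),ctrl.get_t(),ctrl.get_ft_force())
```

```text
0.04549641969665277
[[438.0526827  267.78754627]
 [433.14401656 298.2619518 ]
 [286.36364058 208.89947783]] [[214.10073859 232.26884087]
 [220.35395844 237.25103389]
 [355.12360819 243.51748943]] 43.3 [ 0.48273625 -0.05441837  0.1373285 ]
```

View pics/e_s.png

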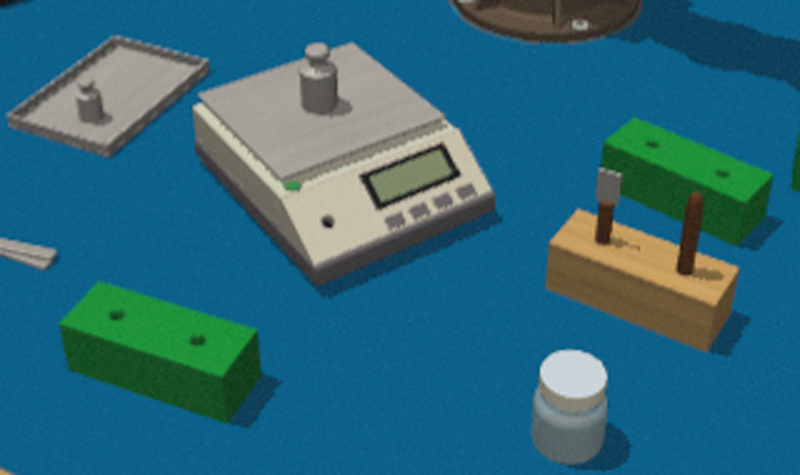

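View pics/e_top.png

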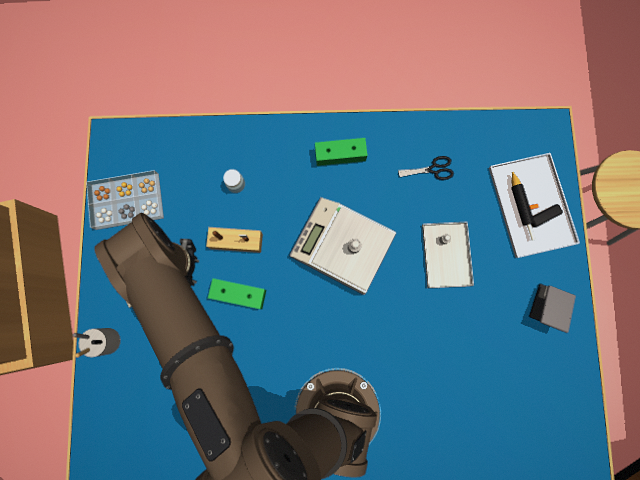

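All as wanted: the stylus is upright at its old pixels (top end about (438,268) in the scene view), the weight's knob is at about (287,208), and the bystanders are unchanged.

```bash
python3 -c "
from h import *
ctrl.finish_job(); print(ctrl.get_t())"
```

```text
the job is handed in; nothing more can be done
the job is handed in; nothing more can be done
```

The calibration is done and handed in at about 43 s of the 72 s allowed. No verdict was reported.

- **Weight:** I set the 500 g weight upright in the middle of the pan and let go. Contact peaked at about 13 N while lowering, well under 60 N. In the last pictures it stands where I aimed it. The pan's middle measured from three views agreed within about 5 mm.
- **Button:** I pushed it with the stylus along the hole's axis. The force rose from about 2 N to 4.4 N over the last 4 mm before a hard stop, as the described spring should. I held it for 1.2 s at about 10 N. The button's travel itself cannot be read, so "fully in" rests on that force curve.
- **Stylus:** It is back in its own hole. Contact came at the same height at which I picked it up. The last pictures show it upright with the handle resting on the stand.
- **Other things:** The small weight, spatula, jar and scissors look unmoved in the last pictures. The gripper is clear of everything, with no force on it.

No check failed.

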